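# Nudge a thrust disc into a pump housing and swing its keeper over it

## Robot

A 7-joint arm with a two-finger parallel gripper is mounted at the origin on the work surface. World frame = base frame: x ahead of the robot, y to its left, z up, the work surface at z = 0. Lengths are in m, angles in rad, forces in N, time in s.
With the tool pointing down it reaches from about 0.4 to 0.9 m from the base axis. Payload 5.5 kg.
Tool frame: the origin (TCP) lies at the very end of the fingers, on their centre line; the grasp point (between the pads) lies 19 mm behind it (manip.pinch_z is the distance from the TCP to the grasp point, in m); z points along the fingers, x is the direction in which the jaws open and shut, and the axes are right-handed (so a half turn about z gives the same grasp; the last joint's range is limited). The gripper opens to 85 mm and grips with 20 to 120 N. Pads are 22 mm wide; open, the fingers measure 114 mm over their backs; the gripper's body (76 mm by 85 mm) begins 54 mm behind the grasp point. The pads swing forward as they close: fully open they stand 13 mm farther back than shut.
Start: joints at [-1.031, 0.501, -0.427, 1.55, 0.221, 1.138, -0.21], TCP at [0.178, 0.625, 0.231] pointing down, gripper open.
Joint ranges: [-2.88, 2.88], [-0.31, 2.03], [-1.54, 1.56], [0.2, 2.42], [-1.41, 4.55], [0.19, 2.02], [-2.57, 2.57]. Speed limits (rad/s): [2.57, 2.57, 3.14, 3.14, 3.14, 3.14, 3.14].

## Interface

Orientations are given as a unit quaternion [x, y, z, w].
In Python, from cell import manip, kin, viewer, job gives the robot as it stands. Calls block until the motion is done:
- manip.move_pose(position, orientation): joint-space move of the TCP to a pose.
- manip.move_linear(position, orientation=None, max_speed=0.15): straight line of the TCP; orientation=None keeps the orientation; max_speed is the mean speed in m/s.
- manip.set_joints(angles): joint-space move.
- manip.gripper_to(opening): opening from 0.0 (shut) to 1.0 (fully open); the grip force is fixed at half the most; returns when the fingers have stopped.
- manip.wait(seconds).
- kin.ik(position, orientation): joint angles nearest the present ones, or None.
- viewer.snapshot(name): name is "scene" or "top" or "wrist"; returns the picture (384x512x3 uint8, red, green, blue); there is no depth.
- viewer.camera_params(name): a dict with "vertical_fov" (degrees; the focal length in pixels is half the picture's height over the tangent of half this angle, whatever the lens; pixels are square), "cx", "cy" (the principal point, pixels), "world_to_cam" (4x4, takes a point from world to camera coordinates). Camera axes: x right, y down, z forward; pixel columns grow to the right and rows downward; lengths in m; the calibration is good to about 2 mm. A picture is of the moment at which its call begins: read the wrist's pose just before it. camera_params takes no time and is no camera call; for the wrist camera it gives the pose at the moment of the call.
A pose or a line that the arm cannot do raises manip.Unreachable and nothing moves.
- job.close_job(): hands the job in, once; it reports no verdict.
Readings, each from a call of its own:
- manip.current_time(): time.
- manip.current_joint_pos(): joint angles.
- manip.current_qd(): joint speeds.
- manip.current_joint_torque(): joint torques, N m.
- manip.current_eef_pos(): TCP position.
- manip.current_ee_rot(): TCP orientation.
- manip.current_wrist_force(): force on the tool from outside, world axes, zero at the start.
- manip.current_moment(): the same for the moment, N m.
- manip.current_width(): opening from 0.0 (shut) to 1.0 (fully open).
Only numpy, scipy, OpenCV 4.12 (cv2) and the standard library are available. Lean on these libraries where they do the work, as an engineer would, in place of code of your own. Each camera call takes 0.05 s, during which the arm holds its last target.

## Task

With the fingertips only, push the loose bronze disc across the top face of the aluminium pump housing until it drops and lies flat at the bottom of the round recess; only then push the red post to swing the blue keeper arm right round until it points straight across the middle of the recess, and leave it there. Slide the disc, do not pick it up or carry it, and leave the other parts standing where they are.

Things in the scene. Friction and masses are not known exactly. Their poses are not given: they have to be found in the camera images.
- housing: Pump housing, a fixed aluminium block 180 mm (its x) by 230 mm (its y) by 45 mm high, with a flat top face. Origin at the centre of its underside on the table, z up. It does not move, but stands at a different place and yaw each time.
- recess (a point): Centre of the flat floor of the round recess in the housing's top face. Recess 50 mm in diameter, 12 mm deep, dark floor, centred at x = +25 mm, y = 0 in the housing's frame. The top face is 12 mm above this point. Same axes as the housing.
- disc: Loose bronze (copper-coloured) thrust disc, 46 mm in diameter, 10 mm thick, about 0.14 kg, lying flat on the housing's top face, on the housing's -x side of the recess. Origin at the centre of its underside, z up. Seated, its underside is on the recess floor and its top 2 mm below the housing's top face.
- keeper (a joint): Angle of the blue keeper arm about its vertical pivot (rad). 0: it points from the pivot to the housing's -x, across the middle of the recess (a stop lies just beyond, at -0.02). It grows as the arm swings away towards the housing's +y; at 1.57 it points along +y, clear of the recess (stop at 1.62). Stiff with friction: about 1 N at the post moves it and it stays where it is left. It begins swung clear.
- keeper_pivot (a point): Pivot axis of the keeper, 43 mm from the recess's centre, at x = +68 mm, y = 0 in the housing's frame; this point is the top of the pivot stud, 9.5 mm above the housing's top face. The arm is a flat bar 16 mm wide and 4 mm thick, reaching 46 mm from the pivot and 6 mm behind it; its underside is 1.5 mm above the housing's top face.
- keeper_post (a point): Top centre of the upright red post on the keeper arm, 36 mm from the pivot axis. Post 12 mm in diameter, standing 26 mm above the arm's upper side; its top is 31.5 mm above the housing's top face.
- spacer: Bystander: loose steel ring 28 mm in diameter, 22 mm high, standing on the housing's top face near its +x, -y corner. Origin at the centre of its underside.
- filter: Bystander: yellow filter can 64 mm in diameter, 97 mm high, on the table beside the housing. Origin at the centre of its underside.
- gauge: Bystander: black pressure gauge lying face up, 62 mm in diameter, 30 mm high, on the table beside the housing. Origin at the centre of its underside.
- fitting: Bystander: steel and brass pipe fitting 32 mm in diameter, 40 mm high, on the table. Origin at the centre of its underside.
- cartridge: Bystander: dark steel valve cartridge with an orange cap, 36 mm in diameter, 62 mm high, on the table. Origin at the centre of its underside.
Not all that is in view belongs to the job. Leave any turquoise look-alike of the disc alone.

How it is judged:
On the way, in this order (a step that is already met when the one before it is completed fails the run):
1. the disc lies flat at the bottom of the recess (horizontal distance between disc and recess below 0.004 m and z of disc in the frame of recess below 0.002 m and angle between disc's own z axis and vertical below 0.06 rad), for 0.2 s.
2. the keeper arm is swung across the recess, over the disc (value of joint keeper below 0.15 rad), for 0.2 s.
At the end, for the whole second after the job is handed in: The disc rests flat in the recess (centre within 4 mm of the recess's centre, underside within 2 mm of its floor, tilt under 0.06 rad), and the keeper arm points across the recess (joint under 0.15 rad); both are at rest (all of step 1 and value of joint keeper below 0.15 rad and linear speed of disc below 0.01 m/s and velocity of joint keeper below 0.05 rad/s); the robot touches nothing.
It fails at once if the disc is lifted more than 6 mm above the housing's top face (z of disc in the frame of housing above 0.051 m).
It fails at once if the disc falls off the housing (height (world z) of disc below 0.025 m).
It fails at once if another part (spacer ring, filter, gauge, fitting, cartridge) is moved more than 20 mm (distance of any of spacer, filter, gauge, fitting, cartridge from where it was at the start of the episode above 0.02 m).
It also fails if it takes over 51 s, if anything falls off the work surface, if the arm or the gripper's body presses on something with over 40 N, if the wrist force passes 120 N, or if a joint passes its speed limit or range.

## Working session

There is one attempt and no reset: what is moved stays moved. The work goes in short steps, each a Python script; the robot and the scene stay as the last script left them, time stands still between calls to the robot, and variables do not carry over. Pictures are saved under pics/ and viewed, and the job is handed in when it is done.

```bash
ls; mkdir -p pics
python3 - <<'E'
from cell import manip, kin, viewer, job
import cv2,numpy as np
np.set_printoptions(precision=4,suppress=True)
for n in ["scene","top","wrist"]:
    p=viewer.camera_params(n); im=viewer.snapshot(n); print(n,p)
    cv2.imwrite(f"pics/{n}0.png",cv2.cvtColor(im,cv2.COLOR_RGB2BGR))
print(manip.current_time(),manip.current_ee_rot(),manip.current_eef_pos(),manip.current_width(),manip.pinch_z)
E
```

```text
pics
scene {'vertical_fov': 46.48790990971859, 'cx': 246.8317054190425, 'cy': 193.41046749266405, 'world_to_cam': array([[-0.8008,  0.5986,  0.018 ,  0.4107],
       [ 0.3971,  0.5532, -0.7323, -0.1573],
       [-0.4483, -0.5793, -0.6807,  1.2042],
       [ 0.    ,  0.    ,  0.    ,  1.    ]])}
top {'vertical_fov': 47.84621495961802, 'cx': 256.71003229540605, 'cy': 189.62935724596707, 'world_to_cam': array([[ 0.0014, -0.9995, -0.0306,  0.0558],
       [-0.9918,  0.0025, -0.1279,  0.5486],
       [ 0.1279,  0.0305, -0.9913,  0.8338],
       [ 0.    ,  0.    ,  0.    ,  1.    ]])}
wrist {'vertical_fov': 67.97150333401117, 'cx': 258.1154101319075, 'cy': 194.52118141319366, 'world_to_cam': array([[ 0.2728,  0.9621, -0.0019, -0.6474],
       [ 0.9177, -0.2596,  0.3007, -0.0404],
       [ 0.2888, -0.0838, -0.9537,  0.3811],
       [ 0.    ,  0.    ,  0.    ,  1.    ]])}
0.15 [ 0.7979  0.6028 -0.0006  0.0004] [0.1775 0.6247 0.2305] 1.001616192873772 0.0187
```

View pics/top0.png

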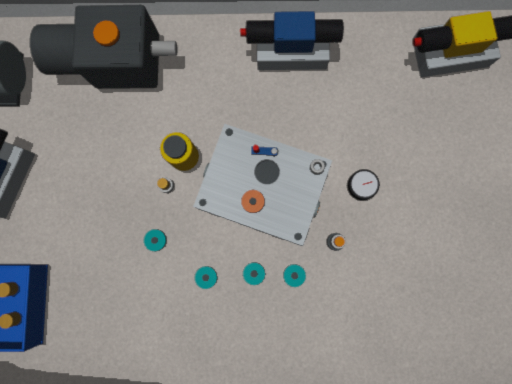

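View pics/scene0.png

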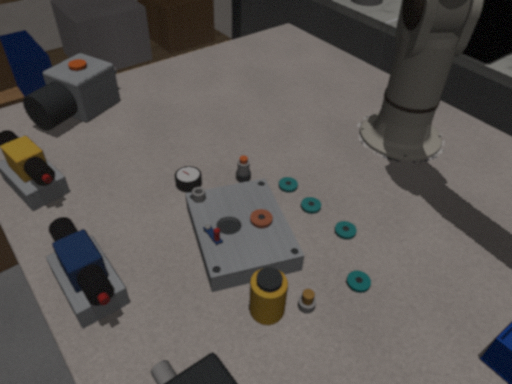

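View pics/wrist0.png

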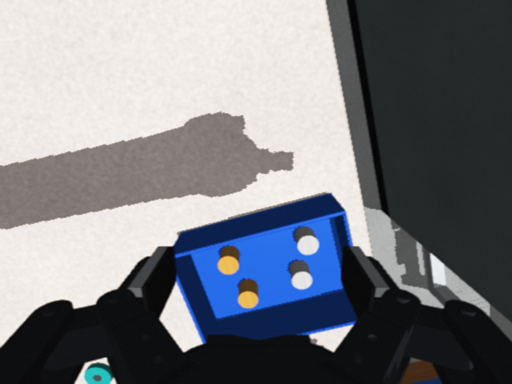

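The top view shows the bronze disc at (253,202) and the dark recess at (267,172). The keeper pivot is at (274,152), with the red post at about (256,148). The disc could be confused with the turquoise look-alikes at (155,240), (206,277), (254,273) and (294,275), or with the orange caps at (163,184) and (339,241). I choose (253,202): it is bronze and lies on the housing, on the -x side of the recess. Next I'll measure it and check it in a close crop.

```bash
cat > h.py <<'E'
import cv2,numpy as np
np.set_printoptions(precision=4,suppress=True)
def ray(p,u,v,z):
    f=192/np.tan(np.radians(p['vertical_fov'])/2)
    M=np.array(p['world_to_cam']);R=M[:3,:3];t=M[:3,3]
    c=-R.T@t; d=R.T@np.array([(u-p['cx'])/f,(v-p['cy'])/f,1.])
    return c+d*(z-c[2])/d[2]
def proj(p,X):
    f=192/np.tan(np.radians(p['vertical_fov'])/2)
    M=np.array(p['world_to_cam']);q=M[:3,:3]@np.asarray(X)+M[:3,3]
    return np.array([f*q[0]/q[2]+p['cx'],f*q[1]/q[2]+p['cy']])
def blobs(mask,amin=8):
    n,l,s,c=cv2.connectedComponentsWithStats(mask.astype(np.uint8))
    return [(c[i],s[i,4],s[i,:4],l==i) for i in range(1,n) if s[i,4]>=amin]
def circ(p,m,z):
    """outline of blob (hull) cast to plane z, circle fit -> centre, radius"""
    cs,_=cv2.findContours(m.astype(np.uint8),cv2.RETR_EXTERNAL,cv2.CHAIN_APPROX_NONE)
    h=cv2.convexHull(max(cs,key=cv2.contourArea))[:,0].astype(float)
    P=np.array([ray(p,u,v,z)[:2] for u,v in h])
    A=np.c_[2*P,np.ones(len(P))]; s=np.linalg.lstsq(A,(P**2).sum(1),rcond=None)[0]
    return s[:2],np.sqrt(s[2]+s[:2]@s[:2])
E
python3 - <<'E'
from h import *
from cell import viewer
for n,box in [("top",(180,110,350,260)),("scene",(170,160,320,300))]:
    p=viewer.camera_params(n); im=cv2.imread(f"pics/{n}0.png"); hsv=cv2.cvtColor(im,cv2.COLOR_BGR2HSV)
    x0,y0,x1,y1=box
    cv2.imwrite(f"pics/{n}_crop.png",cv2.resize(im[y0:y1,x0:x1],None,fx=4,fy=4,interpolation=cv2.INTER_CUBIC)[:600,:800])
    H,S,V=[hsv[...,i].astype(int) for i in range(3)]
    roi=np.zeros(H.shape,bool); roi[y0:y1,x0:x1]=1
    for nm,m,z in [("bronze",(H>=4)&(H<20)&(S>100),.055),("red",((H<4)|(H>174))&(S>140),.0765),("blue",(H>100)&(H<130)&(S>100),.0505),("dark",(V<80)&(S<90),.045)]:
        for c,a,s,l in blobs(m&roi):
            print(n,nm,c,a,s,"ray",ray(p,*c,z), "circ",*circ(p,l,z))
E
```

```text
top bronze [252.5847 200.9262] 366 [242 190  22  23] ray [0.5239 0.063  0.055 ] circ [0.524 0.063] 0.021873489197131588
top bronze [339.0349 241.1628] 86 [334 236  11  11] ray [ 0.4458 -0.1037  0.055 ] circ [ 0.4461 -0.1036] 0.009656141723857313
top red [255.7097 148.129 ] 31 [253 145   6   7] ray [0.6246 0.0564 0.0765] circ [0.6248 0.0562] 0.0057525033138392115
top blue [263.8889 151.0833] 108 [252 147  25   9] ray [0.6244 0.0409 0.0505] circ [0.6111 0.0434] 0.024246345092507803
top dark [228.8077 131.8077] 26 [226 129   6   6] ray [0.6659 0.1121 0.045 ] circ [0.666  0.1122] 0.005544919213948
top dark [182.0361 146.9277] 83 [180 138   6  19] ray [0.6351 0.2067 0.045 ] circ [0.635  0.2207] 0.0210948082142466
top dark [266.6282 171.1953] 425 [255 160  24  23] ray [0.5846 0.0355 0.045 ] circ [0.5847 0.0356] 0.02312636107057863
top dark [315.5   172.625] 8 [312 171   8   3] ray [ 0.5813 -0.0618  0.045 ] circ [ 0.5893 -0.0638] 0.010048976787370443
top dark [348.3226 185.    ] 31 [347 178   3  15] ray [ 0.5563 -0.1261  0.045 ] circ [ 0.5558 -0.1483] 0.025068015960478182
top dark [252.2727
[... 2697 characters left out ...]
5.3736] 348 [217 217  24  24] ray [0.5874 0.0371 0.045 ] circ [0.5926 0.0404] 0.02830826674095872
scene dark [254.6923 225.0769] 13 [251 222  10   6] ray [0.5445 0.0671 0.045 ] circ [0.532  0.0637] 0.015473352718785362
scene dark [267.3333 225.25  ] 12 [263 222   9   6] ray [0.5243 0.0822 0.045 ] circ [0.5246 0.0688] 0.015709532890514268
scene dark [211.075 235.375] 40 [204 227  19  18] ray [0.6299 0.0391 0.045 ] circ [0.6233 0.0412] 0.023092583371169453
scene dark [294.1562 250.625 ] 32 [291 248   7   6] ray [0.5241 0.163  0.045 ] circ [0.524  0.1629] 0.006289639460197302
scene dark [216.1591 269.0227] 44 [212 266   9   7] ray [0.6672 0.1124 0.045 ] circ [0.6672 0.1123] 0.007265374030124332
```

View pics/top_crop.png

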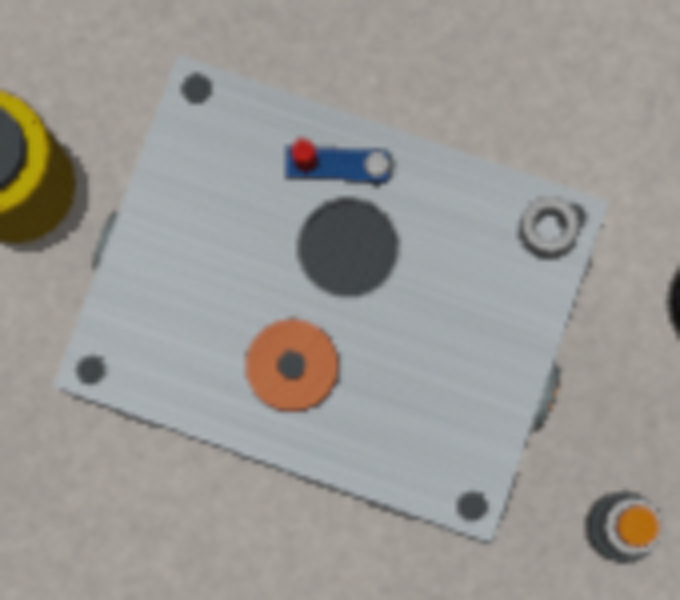

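View pics/scene_crop.png

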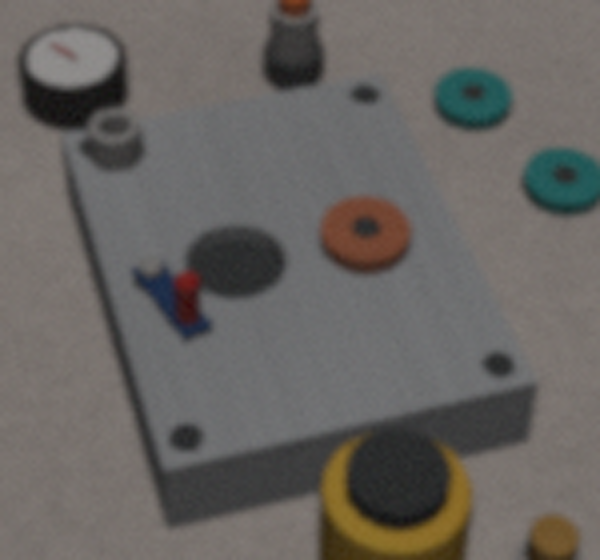

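The crop confirms the bronze disc lies on the top face at world (0.524, 0.063), radius about 23 mm. The bolt holes put the housing centre at (0.561, 0.044) with yaw −0.345. That predicts the recess at (0.584, 0.035), and the dark circle measures (0.5847, 0.0356), so they agree. The keeper angle comes out at about 1.23 rad. My plan is to set the two fingertips part open behind the disc as a cage, and find the surface by touch first.

```bash
cat >> h.py <<'E'
C=np.array([.5608,.0436]); YAW=-.345
X=np.array([np.cos(YAW),np.sin(YAW)]); Y=np.array([-X[1],X[0]])
REC=np.array([.5845,.0354]); PIV=REC+.043*X; DISC=np.array([.524,.063])
def q(psi): return [float(np.cos(psi/2)),float(np.sin(psi/2)),0.,0.]
D=(REC-DISC)/np.linalg.norm(REC-DISC); PSI=np.arctan2(D[0],-D[1])
E
python3 - <<'E'
from h import *
from cell import manip,kin,viewer
print(D,PSI,PIV)
s=DISC-.034*D
manip.gripper_to(.34); print(manip.current_width())
manip.move_pose([*s,.10],q(PSI)); print(manip.current_time(),manip.current_joint_pos())
im=viewer.snapshot("wrist"); cv2.imwrite("pics/w1.png",im[...,::-1])
z=.058; manip.move_linear([*s,z],max_speed=.08)
f0=manip.current_wrist_force(); print(f0)
while z>.043:
    z-=.001; manip.move_linear([*s,z],max_speed=.03)
    f=manip.current_wrist_force(); print(round(z,4),manip.current_eef_pos()[2],f)
    if f[2]-f0[2]>3: break
print(manip.current_time())
im=viewer.snapshot("wrist"); cv2.imwrite("pics/w2.png",im[...,::-1])
E
```

```text
[ 0.9098 -0.415 ] 1.1427998239445634 [0.625  0.0209]
0.3448358703894101
3.0333 [-0.1133  0.3889 -0.1163  2.0384  0.0662  0.7171  0.8739]
[ 0.3246  0.1425 -0.6875]
0.057 0.0574019456792276 [-0.373   0.0396  0.359 ]
0.056 0.056085023251703184 [ 0.017  -0.1481 -0.5086]
0.055 0.054920978045674605 [ 0.6345  0.7087 -0.2408]
0.054 0.053919134532252014 [-0.4531 -0.391  -0.5699]
0.053 0.052933386794057125 [ 0.0192 -0.0547  0.4487]
0.052 0.05192697811374644 [ 0.3458 -0.3751  0.12  ]
0.051 0.05093854054544373 [ 0.7519 -0.3696  0.2349]
0.05 0.04992503902516346 [-1.2546 -0.3771  0.303 ]
0.049 0.04891442684321101 [ 0.4549 -0.2568  0.2443]
0.048 0.04793015201070973 [-0.5172 -0.1878  0.4152]
0.047 0.046919229454176425 [ 0.9402  0.0611 -0.181 ]
0.046 0.045926447993598365 [-0.2294  0.2642 -0.1682]
0.045 0.04491901096923343 [-0.467  -0.399  -0.7305]
0.044 0.04469245695188201 [-3.1944 -0.7875  8.1716]
7.2583
```

View pics/w2.png

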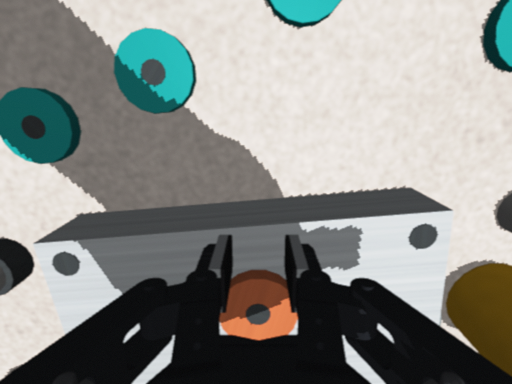

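View pics/w1.png

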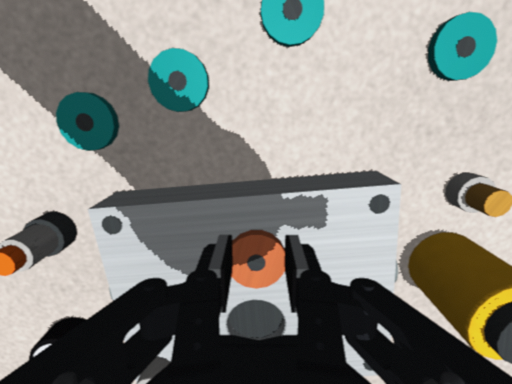

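The wrist view shows the disc centred between the fingertips at (258,312), and the touch found the surface at TCP z ≈ 0.0447. Next I lift 2.5 mm and push most of the way.

Run:
```python
from h import *
from cell import manip,kin,viewer
s=DISC-.034*D
manip.move_linear([*s,.0472],max_speed=.05)
t=REC-.046*D
manip.move_linear([*t,.0472],max_speed=.04)
print(manip.current_time(),manip.current_eef_pos(),manip.current_wrist_force())
p=viewer.camera_params("wrist")
print([proj(p,[*(REC-a*D),z]) for a,z in [(0,.045),(.016,.055)]])
im=viewer.snapshot("wrist"); cv2.imwrite("pics/w3.png",im[...,::-1])
im=viewer.snapshot("scene"); cv2.imwrite("pics/s3.png",cv2.resize(im[160:300,150:320,::-1],None,fx=4,fy=4))
```

```text
9.0667 [0.5426 0.0545 0.0472] [ 0.2084 -0.0927 -0.27  ]
[array([260.4438, 311.8854]), array([260.6683, 300.7357])]
```

View pics/w3.png

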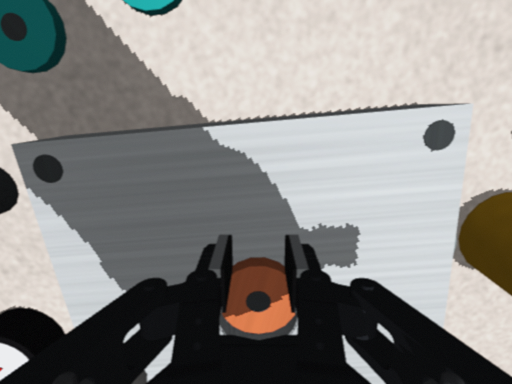

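View pics/s3.png

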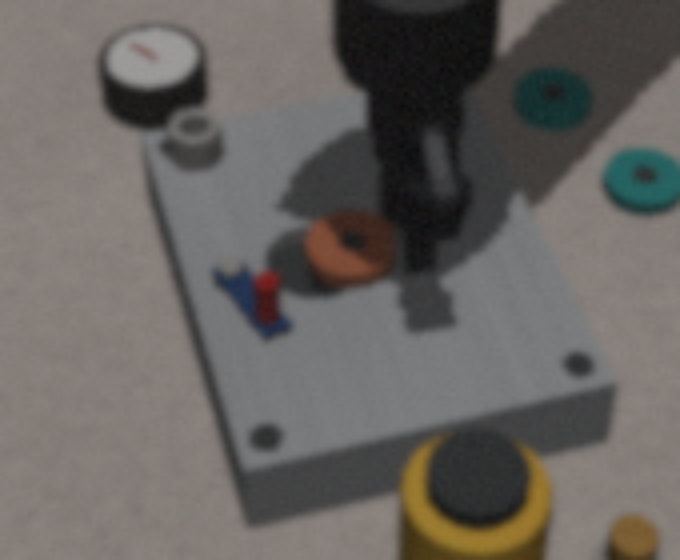

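The disc is captured centrally, with its hole at (258,301) against a prediction of (260.7,300.7), which puts it about 30 mm ahead of the TCP. Now the rest of the push, in small steps.

Run:
```python
from h import *
from cell import manip,kin,viewer
ims=[]
for a in [.038,.034,.032,.030,.0285]:
    t=REC-a*D
    manip.move_linear([*t,.0472],max_speed=.03)
    f=manip.current_wrist_force(); print(a,manip.current_time(),f)
    im=viewer.snapshot("wrist"); ims.append(im[220:360,150:370,::-1])
    if np.hypot(*f[:2])>12: break
cv2.imwrite("pics/w4.png",np.vstack([np.hstack(ims[:3]),np.hstack((ims[3:]+[ims[0]*0]*3)[:3])]))
im=viewer.snapshot("scene"); cv2.imwrite("pics/s4.png",cv2.resize(im[160:300,150:320,::-1],None,fx=4,fy=4))
```

```text
0.038 9.5833 [ 0.0131 -0.0753  0.1369]
0.034 9.9167 [ 0.2209 -0.0442  0.2572]
0.032 10.2167 [-0.5321  0.6917  0.0431]
0.03 10.5167 [0.0744 0.0098 0.1704]
0.0285 10.8167 [-0.8996  0.303   0.8482]
```

View pics/w4.png

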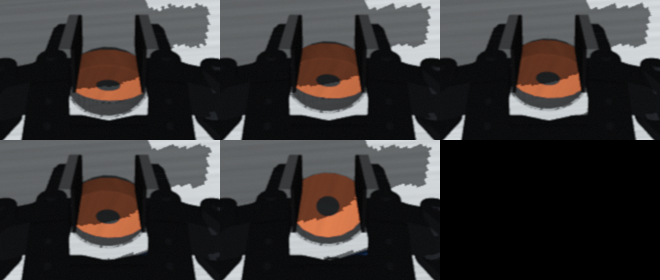

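View pics/s4.png

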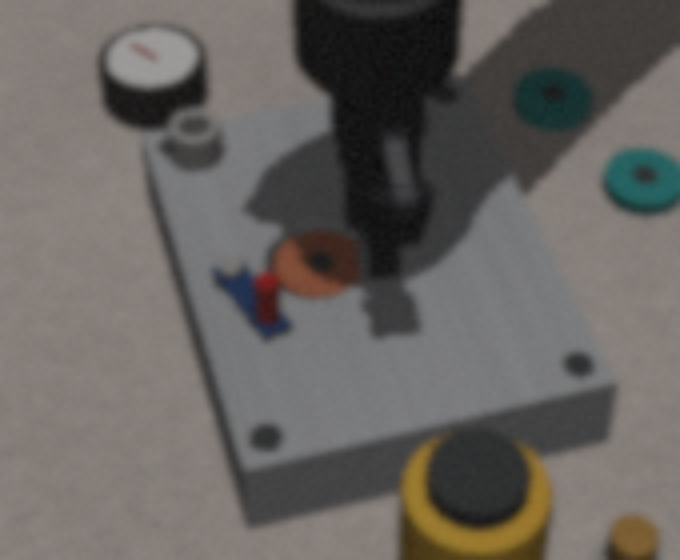

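The disc appears to have dropped in: it sits level with a dark rim at its lower edge, and contact force is near zero. I'll back off, clear the view and check from above.

Run:
```python
from h import *
from cell import manip,kin,viewer
t=REC-.033*D
manip.move_linear([*t,.0472],max_speed=.05)
manip.move_linear([*t,.13],max_speed=.15)
manip.move_pose([.45,.25,.22],q(PSI))
manip.gripper_to(0.)
print(manip.current_time(),manip.current_width())
p=viewer.camera_params("top"); im=viewer.snapshot("top")[...,::-1].copy()
cv2.imwrite("pics/t5.png",cv2.resize(im[110:250,180:350],None,fx=4,fy=4,interpolation=cv2.INTER_CUBIC))
hsv=cv2.cvtColor(im,cv2.COLOR_BGR2HSV);H,S,V=[hsv[...,i].astype(int) for i in range(3)]
roi=np.zeros(H.shape,bool); roi[110:260,200:320]=1
for nm,m,z in [("bronze",(H>=4)&(H<20)&(S>100),.043),("red",((H<4)|(H>174))&(S>140),.0765)]:
    for c,a,s,l in blobs(m&roi): print(nm,c,a,circ(p,l,z))
im=viewer.snapshot("scene")[...,::-1]
cv2.imwrite("pics/s5.png",cv2.resize(im[160:300,150:320],None,fx=4,fy=4,interpolation=cv2.INTER_CUBIC))
```

```text
13.2167 -0.00018687098651494404
bronze [266.2065 172.2908] 368 (array([0.5828, 0.0364]), np.float64(0.022535401311868257))
red [255.7097 148.129 ] 31 (array([0.6248, 0.0562]), np.float64(0.0057525033138392115))
```

View pics/t5.png

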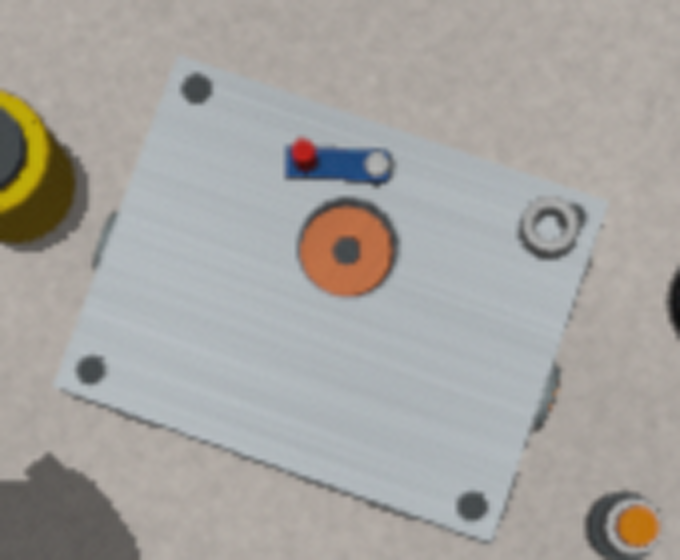

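View pics/s5.png

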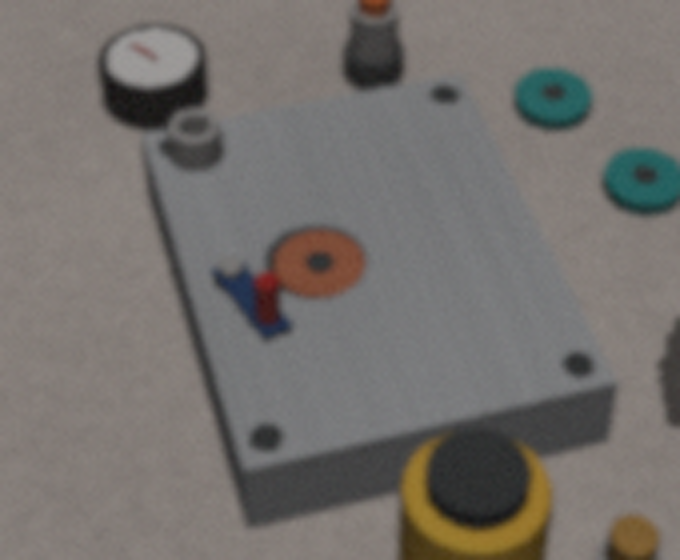

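The disc is seated: its centre measures (0.583, 0.036), within 2 mm of the recess centre, and it looks flush and flat in both views. Next is the keeper: closed fingertips behind the post, following its arc with the tool turning along.

```bash
cat >> h.py <<'E'
def pose(th,off,z,flip=0,r=.036):
    p=PIV+r*(-np.cos(th)*X+np.sin(th)*Y)+off*(np.sin(th)*X+np.cos(th)*Y)
    return [*p,z],q(np.pi-th+YAW-flip*np.pi)
E
python3 - <<'E'
from h import *
from cell import manip,kin
for fl in (0,1):
    for th in (1.226,.8,.4,.05):
        j=kin.ik(*pose(th,.018,.06,fl)); print(fl,th,pose(th,.018,.06)[0],None if j is None else np.array(j))
E
```

```text
0 1.226 [np.float64(0.642973576324068), np.float64(0.05685387601398852), 0.06] [-0.0493  0.6576 -0.1112  1.6857  0.0944  0.8034  1.3675]
0 0.8 [np.float64(0.6264893654212746), np.float64(0.061077936990581894), 0.06] [ 0.0062  0.6412 -0.1982  1.7266  0.1666  0.7902  1.7254]
0 0.4 [np.float64(0.6107065725645546), np.float64(0.05849611029761486), 0.06] [ 0.055   0.6252 -0.2594  1.7673  0.2157  0.7769  2.0846]
0 0.05 [np.float64(0.5986649155435562), np.float64(0.05132457583397791), 0.06] [ 0.1195  0.617  -0.3298  1.7983  0.2722  0.7709  2.3962]
1 1.226 [np.float64(0.642973576324068), np.float64(0.05685387601398852), 0.06] [-0.3865  0.6824  0.3582  1.6989 -0.3083  0.8163 -1.4601]
1 0.8 [np.float64(0.6264893654212746), np.float64(0.061077936990581894), 0.06] [-0.3361  0.6466  0.2673  1.7398 -0.227   0.7855 -1.104 ]
1 0.4 [np.float64(0.6107065725645546), np.float64(0.05849611029761486), 0.06] [-0.2914  0.6176  0.203   1.7804 -0.1702  0.7606 -0.7463]
1 0.05 [np.float64(0.5986649155435562), np.float64(0.05132457583397791), 0.06] [-0.2381  0.5957  0.1418  1.8117 -0.1176  0.7423 -0.4286]
```

Run:
```python
from h import *
from cell import manip,kin,viewer
TH=1.23; F=1
manip.move_pose(*pose(TH,.027,.13,F))
manip.move_linear(*pose(TH,.027,.061,F),max_speed=.1)
print(manip.current_time(),manip.current_wrist_force())
manip.move_linear(*pose(TH,.018,.061,F),max_speed=.04)
for th in np.arange(1.13,.25,-.1):
    manip.move_linear(*pose(th,.017,.061,F),max_speed=.05)
    f=manip.current_wrist_force(); print(round(th,2),round(manip.current_time(),2),f)
    if np.linalg.norm(f)>15: print("STOP");break
im=viewer.snapshot("scene"); cv2.imwrite("pics/s6.png",cv2.resize(im[140:300,130:320,::-1],None,fx=3.5,fy=3.5))
```

```text
15.925 [-0.1684  0.6475  0.8571]
1.13 16.55 [0.5447 0.0382 0.836 ]
1.03 16.8 [-0.1862  0.6076 -0.288 ]
0.93 17.05 [ 0.1108  0.2104 -0.0152]
0.83 17.3 [-0.4667 -0.622  -0.1005]
0.73 17.55 [ 0.2083 -0.0784  0.3606]
0.63 17.8 [0.426  0.4905 0.1132]
0.53 18.05 [-0.1618 -0.3655  0.5594]
0.43 18.3 [ 0.1992  0.1303 -0.283 ]
0.33 18.55 [ 0.1299 -0.6763  0.2149]
```

View pics/s6.png

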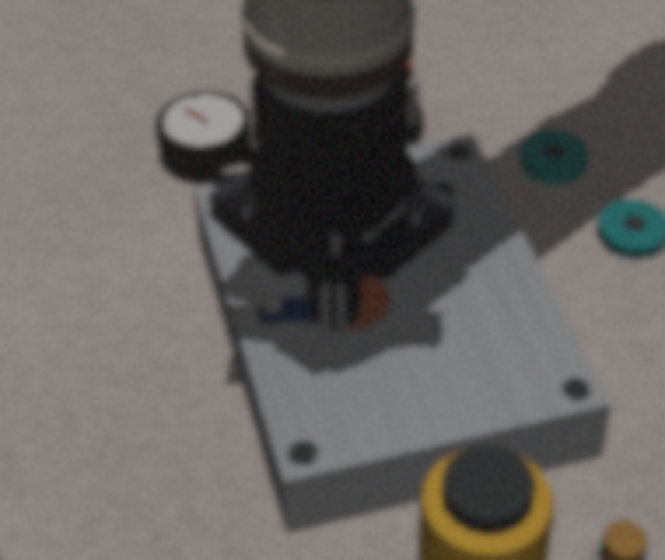

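The blue arm is swinging with the fingers. Continuing to the end, and watching the force at the stop.

Run:
```python
from h import *
from cell import manip,kin,viewer
F=1
for th in [.23,.15,.1,.07,.04,.02,.0,-.02,-.04,-.06,-.08]:
    manip.move_linear(*pose(th,.017,.061,F),max_speed=.04)
    f=manip.current_wrist_force(); print(th,round(manip.current_time(),2),f)
    if np.linalg.norm(f[:2])>4: print("STOP");break
manip.move_linear(*pose(th,.03,.061,F),max_speed=.05)
manip.move_linear(*pose(th,.03,.13,F),max_speed=.15)
manip.move_pose([.45,.25,.22],q(PSI-.5))
print(manip.current_time())
p=viewer.camera_params("top"); im=viewer.snapshot("top")[...,::-1].copy()
cv2.imwrite("pics/t7.png",cv2.resize(im[110:250,180:350],None,fx=4,fy=4,interpolation=cv2.INTER_CUBIC))
cv2.imwrite("pics/t7full.png",im)
hsv=cv2.cvtColor(im,cv2.COLOR_BGR2HSV);H,S,V=[hsv[...,i].astype(int) for i in range(3)]
roi=np.zeros(H.shape,bool); roi[110:260,200:320]=1
for nm,m,z in [("bronze",(H>=4)&(H<20)&(S>100),.043),("red",((H<4)|(H>174))&(S>140),.0765),("blue",(H>100)&(H<130)&(S>100),.0505)]:
    for c,a,s,l in blobs(m&roi):
        P=circ(p,l,z)[0]; v=P-PIV; print(nm,c,a,P,"theta",np.arctan2(v@Y,-(v@X)),np.linalg.norm(v))
im=viewer.snapshot("scene")[...,::-1]
cv2.imwrite("pics/s7.png",cv2.resize(im[140:300,130:320],None,fx=3.5,fy=3.5,interpolation=cv2.INTER_CUBIC))
```

```text
0.23 18.85 [-0.5105 -0.6418  0.0744]
0.15 19.1 [ 0.5867 -0.1078  0.6718]
0.1 19.35 [0.8526 1.1106 0.4738]
0.07 19.6 [ 0.2539 -0.276   0.4387]
0.04 19.85 [1.1898 1.6313 0.1336]
0.02 20.1 [1.0897 0.6915 0.09  ]
0.0 20.35 [ 0.4044  0.3511 -0.1898]
-0.02 20.6 [-0.2001  0.9151 -0.6061]
-0.04 20.85 [-0.2157  1.4879  0.0227]
-0.06 21.1 [ 1.0262  1.9721 -0.6381]
-0.08 21.35 [ 2.2515  4.1294 -2.0853]
STOP
23.375
bronze [265.5822 173.726 ] 292 [0.5827 0.0365] theta 0.008938089321637626 0.04506310707819523
red [268. 166.] 28 [0.5893 0.0325] theta -0.030257270560403827 0.037489995522264084
blue [271.5584 158.3247] 77 [0.6098 0.0253] theta -0.05736819610748724 0.01579585020277979
blue [266.8947 171.2632] 19 [0.585  0.0343] theta -0.019159736508770897 0.04213551292678008
```

View pics/t7.png

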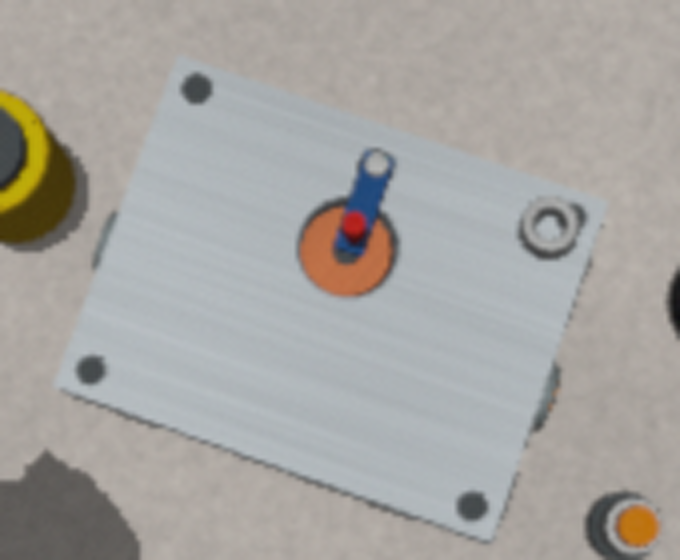

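View pics/s7.png

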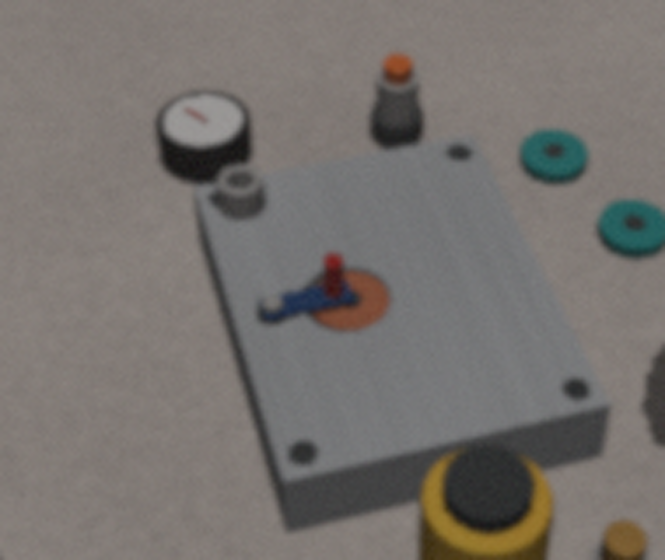

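The keeper lies straight across the recess against its stop, at about −0.02 ± 0.03 rad. The disc is flat and has not moved, the bystanders look undisturbed, and the arm is clear. Handing in.

```bash
python3 -c "
from cell import job,manip
print(job.close_job(),manip.current_time())"
```

```text
the job is handed in; nothing more can be done
the job is handed in; nothing more can be done
```

The bronze disc is in the recess, the keeper arm points across it, and the job was handed in at about 23.4 s of the 51 s allowed. The hand-in gives no verdict, so the result rests on my own checks.

- **Disc:** I slid it with both fingertips, part open, until it dropped into the recess, and never gripped it. The last top view puts its centre at (0.583, 0.0365) and the recess at (0.5845, 0.0354). That is about 2 mm apart, inside the 4 mm limit but about as large as the calibration error. It looks flat and flush in both views.
- **Keeper:** After seeing the disc seated, I pushed the red post round with closed fingertips until the force rose to about 4–5 N at the stop. From the picture the arm's angle is about −0.03 rad, while the stop is at −0.02; the difference is within measurement error.
- **Other parts:** The spacer, gauge, cartridge and filter look unmoved in the last views. I did not measure their positions, and the fitting was only partly in the final crop.
- **Robot:** The arm was clear of everything at hand-in.

The scene camera put the disc about 4 mm off the top view at the start, because it also saw the disc's side. I used the top view, and the later wrist view agreed with it.

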